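Lay the gauges beside their masters on the soaking plate

ROBOT

A 7-joint arm with a two-finger parallel gripper is mounted at the origin on the work surface. World frame = base frame: x ahead of the robot, y to its left, z up, the work surface at z = 0. Lengths are in m, angles in rad, forces in N, time in s.
With the tool pointing down it reaches from about 0.425 to 0.925 m from the base axis. Payload 6.8 kg.
Tool frame: the origin (TCP) lies midway between the tips of the shut fingers; the grasp point (between the pads) lies 19 mm behind it; z points along the fingers, y is the direction in which the jaws open and shut (so a half turn about z gives the same grasp; the last joint's range is limited). The gripper opens to 88 mm and grips with 3 to 60 N. Pads are 20 mm wide; open, the fingers measure 115 mm over their backs; the gripper's body (75 mm by 178 mm) begins 61 mm behind the grasp point.
Start: joints at [1.081, 0.477, 0.022, 1.555, -0.011, 1.109, -0.083], TCP at [0.252, -0.626, 0.223] pointing down, gripper open.
Joint ranges: [-2.96, 2.96], [-0.34, 2.1], [-1.41, 1.46], [0.24, 2.44], [-1.37, 4.51], [0.17, 1.92], [-2.96, 2.96]. Speed limits (rad/s): [2.39, 2.39, 3.14, 3.14, 3.14, 3.14, 3.14].

INTERFACE

Orientations are given as a unit quaternion [w, x, y, z].
In Python, from cell import bot gives the robot as it stands.
- The arm moves only by the shell command python3 -m crank 'ROWS' [FORCE]. ROWS is JSON, a list that holds one entry, the list of rows, each a list of 7 numbers: the turn, a rotation vector about the tool's x, y, z in rad, then the shift along the tool's x, y, z in m, then the opening, from 0 (shut) to 1 (fully open). In form: [[[ax, ay, az, tx, ty, tz, fingers], ...]]. A call has 1 to 10 rows; each row is the pose to reach, as a shift and turn from the pose measured when the call began, along the tool's axes at that moment; what a row does not reach only later rows make up. A row lasts 1/8 s, in which the tool goes at most 62.5 mm and 10.7 degrees, less where a joint would pass 70% of its speed; a pose out of reach is approached as far as the arm can. A call with a gripper value outside its range is refused whole. The fingers move at their own pace and stop on an object; FORCE is the grip in N (left out, the last holds). Time passes only in rows, so rows that repeat a pose let the fingers close. It gives the time, the measured TCP pose, the force and the opening at its end, in the units of the state.
- bot.sense(): the state, without advancing time (a new reading comes with each control period).
- bot.camera(name): name is "scene" or "top"; returns a dict with "img" (420x560x3 uint8, blue, green, red), "depth" (420x560 float32, m along the optical axis (not along the pixel's ray), 0 where there is no reading), "K" (3x3 intrinsics, pixels), "distortion" ([k1, k2, p1, p2, k3] as OpenCV has them; the pictures are not rectified), "camera_from_world" (4x4, takes a point from world to camera coordinates). Camera axes: x right, y down, z forward; pixel columns grow to the right and rows downward; lengths in m; the calibration is good to about 2 mm. A picture is of the moment at which its call begins.
- bot.hand_in(): hands the job in, once; it reports no verdict.
Trained networks look in a picture, given as the dict that the camera call returned (one of the last four; its "shot" number tells which), for a name from the list of things; names that differ only in an ending like _2 or _b are one class to them, and where a whole thing is asked for, a point or a joint stands for the part that bears it (a point fixed in the world has none). Each returns a list of dicts, best first, with "score" (0 to 1); they miss things now and then, are a little off and sometimes report something else, mostly with a low value. They report only what shows in the picture. A call takes as long as a camera call. They do not tell look-alikes from the thing itself.
- bot.recognise(label, picture): "extent" ([left, top, width, height] in pixels, round what is visible of it).
- bot.cut_out(label, picture): "pixels" (420x560 bool, what is visible of it) and "extent" ([left, top, width, height] in pixels, round what is visible of it).
- bot.pinpoint(label, picture): "pixel" ([column, row] in pixels: a listed point, or the origin of a listed thing).
The state is a dict: "time": time; "qpos": joint angles; "joint_vel": joint speeds; "joint_efforts": joint torques, N m; "ee_pos": TCP position; "tcp_rot": TCP orientation; "contact_force": force on the tool from outside, world axes, zero at the start; "ft_torque": the same for the moment, N m; "grip_width": opening from 0.0 (shut) to 1.0 (fully open).
Only numpy, scipy, OpenCV 4.12 (cv2) and the standard library are available. Lean on these libraries where they do the work, as an engineer would, in place of code of your own. Each camera call takes 0.05 s, during which the arm holds its last target. There are 200 camera calls.

TASK

The four steel gauges lying on the granite, two gauge blocks and two setting rings, must come to the same temperature as their masters before they are calibrated. Lay each one flat on the grey soaking plate straight in front of the master of its own shape and size, square with the plate, on the side nearer the robot, centred on it with a gap of about 2 cm between the two, the blocks end to end with their masters and pointing the same way. Set each gauge down without dropping it, and do not shift the masters or the white temperature sensor.

Things in the scene. Friction and masses are not known exactly. Their poses are not given: they have to be found in the camera images.
- plate: soaking plate: fixed slab on the dark granite, 220 mm (x) by 320 mm (y), 15 mm thick, slate-grey top with thin black edge; origin at the centre of its underside, x away from the robot, y along its long side, z up. The masters lie on its far half in a row along y, 76 mm apart, centres 45 to 60 mm beyond the plate's centre; its near half is free but for the sensor
- block75: the long gauge to be moved: bright steel gauge block, 75 mm long, 35 mm wide, 9 mm thick, lying flat on its wide face; origin at the centre of its underside, x along its length, y across its width, z up. About 185 g. It starts lying alone on the granite (height 0), to the right of the plate, at least 25 mm clear all round
- block40: the short gauge to be moved: bright steel gauge block, 40 mm long, 35 mm wide, 9 mm thick, lying flat on its wide face; origin at the centre of its underside, x along its length, y across its width, z up. About 100 g. It starts lying alone on the granite (height 0), to the right of the plate, at least 25 mm clear all round
- ring56: the large gauge to be moved: bright steel setting ring gauge, a thick ring of 56 mm outside diameter with a 30 mm bore, 20 mm high, with a knurled band round its outside, lying flat (bore upright); origin on the ring's axis at its underside, z up. About 275 g. It starts lying alone on the granite (height 0), to the right of the plate, at least 25 mm clear all round
- ring38: the small gauge to be moved: bright steel setting ring gauge, a thick ring of 38 mm outside diameter with a 14 mm bore, 16 mm high, with a knurled band round its outside, lying flat (bore upright); origin on the ring's axis at its underside, z up. About 125 g. It starts lying alone on the granite (height 0), to the right of the plate, at least 25 mm clear all round
- master_block75: the long master: same shape and size as block75, loose, lying flat in the row on the far half of the plate; origin at the centre of its underside (height 15 mm), x runs with the plate's x (within 0.03 rad), z up. Its front is its -x side, towards the robot and the plate's free near half
- master_block40: the short master: same shape and size as block40, loose, lying flat in the row on the far half of the plate; origin at the centre of its underside (height 15 mm), x runs with the plate's x (within 0.03 rad), z up. Its front is its -x side, towards the robot and the plate's free near half
- master_ring56: the large master: same shape and size as ring56, loose, lying flat in the row on the far half of the plate; origin at the centre of its underside (height 15 mm), x and y parallel to the plate's, z up. Its front is its -x side, towards the robot and the plate's free near half
- master_ring38: the small master: same shape and size as ring38, loose, lying flat in the row on the far half of the plate; origin at the centre of its underside (height 15 mm), x and y parallel to the plate's, z up. Its front is its -x side, towards the robot and the plate's free near half
- sensor: temperature sensor: a white puck, 22 mm diameter, 11 mm high, 30 g, standing loose at the middle of the plate's near edge; origin at the centre of its underside
Things that resemble listed ones, but are neither listed nor needed, are in the scene too. Leave any brown or green look-alike of the ring38 alone.

How it is judged:
At the end, for the whole second after the job is handed in: Each gauge lies flat at rest on the plate in front of its equal master: centred within 12 mm, gap 5 to 35 mm, height within 4 mm, tilt under 0.1 rad, blocks parallel to their masters within 0.2 rad; masters within 6 mm and sensor within 8 mm of their starts (x of block75 in the frame of master_block75 between -0.11 and -0.08 m and y of block75 in the frame of master_block75 between -0.012 and 0.012 m and z of block75 in the frame of master_block75 between -0.004 and 0.004 m and angle between each of block75, block40, ring56, ring38's own z axis and vertical below 0.1 rad and linear speed of each of block75, block40, ring56, ring38 below 0.01 m/s and angle between the x axis of block75 and the x axis of master_block75, either way round below 0.2 rad and distance of each of master_block75, master_block40, master_ring56, master_ring38 from where it was at the start of the episode below 0.006 m and x of block40 in the frame of master_block40 between -0.075 and -0.045 m and y of block40 in the frame of master_block40 between -0.012 and 0.012 m and z of block40 in the frame of master_block40 between -0.004 and 0.004 m and angle between the x axis of block40 and the x axis of master_block40, either way round below 0.2 rad and x of ring56 in the frame of master_ring56 between -0.091 and -0.061 m and y of ring56 in the frame of master_ring56 between -0.012 and 0.012 m and z of ring56 in the frame of master_ring56 between -0.004 and 0.004 m and x of ring38 in the frame of master_ring38 between -0.073 and -0.043 m and y of ring38 in the frame of master_ring38 between -0.012 and 0.012 m and z of ring38 in the frame of master_ring38 between -0.004 and 0.004 m and distance of sensor from where it was at the start of the episode below 0.008 m); the robot touches nothing.
It fails at once if a master shifted by more than 6 mm (distance of any of master_block75, master_block40, master_ring56, master_ring38 from where it was at the start of the episode above 0.006 m).
It fails at once if a gauge dropped (falling free by more than about 12 mm) ((contact force between block75 and the fingers below 0.01 N and linear speed of block75 above 0.5 m/s) or (contact force between block40 and the fingers below 0.01 N and linear speed of block40 above 0.5 m/s) or (contact force between ring56 and the fingers below 0.01 N and linear speed of ring56 above 0.5 m/s) or (contact force between ring38 and the fingers below 0.01 N and linear speed of ring38 above 0.5 m/s)).
It fails at once if the temperature sensor shifted by more than 8 mm (distance of sensor from where it was at the start of the episode above 0.008 m).
It also fails if it takes over 104 s, if anything falls off the work surface, if the arm or the gripper's body presses on something with over 40 N, if the wrist force passes 120 N, or if a joint passes its speed limit or range.

## Working session

There is one attempt and no reset: what is moved stays moved. The work goes in short steps, Python scripts to look and compute and a shell command to move; the robot and the scene stay as the last step left them, time stands still between calls to the robot, and variables do not carry over. Pictures are saved under pics/ and viewed, about 12 in all and at most 16, crops included, and the job is handed in when it is done.

```bash
mkdir -p pics; ls; python3 - <<'E'
from cell import bot
import cv2
s=bot.sense();print({k:s[k] for k in('time','ee_pos','tcp_rot','grip_width')})
for n in('top','scene'):
    p=bot.camera(n);cv2.imwrite(f'pics/{n}0.png',p['img']);print(n,p['K'].tolist() if hasattr(p['K'],'tolist') else p['K'],p['distortion'],p['camera_from_world'])
E
```

```text
pics
{'time': 0.0, 'ee_pos': array([ 0.25129095, -0.6258623 ,  0.22169705]), 'tcp_rot': array([-8.53975187e-04,  9.81826908e-01,  1.89776541e-01, -2.40120859e-04]), 'grip_width': 0.9993721833547442}
top [[424.6008842748753, 0.0, 278.3439145916825], [0.0, 424.6008842748753, 216.00427961733135], [0.0, 0.0, 1.0]] [-0.05237316  0.          0.          0.          0.        ] [[-0.14545529 -0.98936134 -0.00262557  0.03851363]
 [-0.96882539  0.14297305 -0.20232666  0.54467028]
 [ 0.20054956 -0.02688576 -0.97931457  0.82252376]
 [ 0.          0.          0.          1.        ]]
scene [[448.54979545554033, 0.0, 279.0330387272123], [0.0, 448.54979545554033, 212.13493108482774], [0.0, 0.0, 1.0]] [-0.04405746  0.          0.          0.          0.        ] [[ 8.07423044e-01  5.89971992e-01 -1.03707301e-03 -3.91309552e-01]
 [ 3.43641269e-01 -4.71727492e-01 -8.12024539e-01 -1.47862441e-01]
 [-4.79560951e-01  6.55290944e-01 -5.83622372e-01  1.30619894e+00]
 [ 0.00000000e+00  0.00000000e+00  0.00000000e+00  1.00000000e+00]]
```

View pics/top0.png

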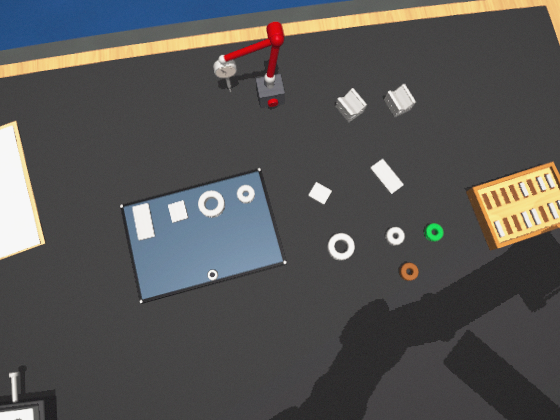

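View pics/scene0.png

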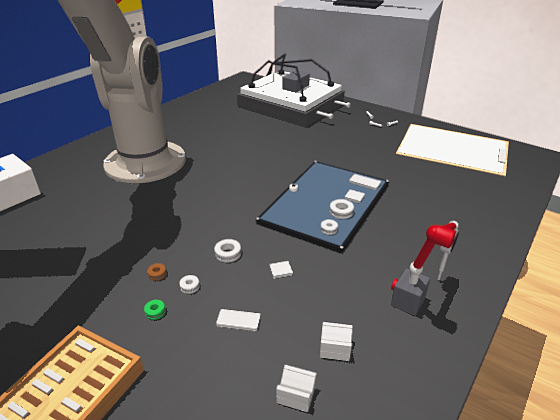

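The top view shows the plate in columns 122–285. The masters are block75 (144,222), block40 (178,211), ring56 (211,204) and ring38 (246,194), with the sensor at (212,275). The gauges are block40 (320,193), block75 (387,176), ring56 (341,246) and ring38 (396,236). The brown (409,271) and green (434,232) rings stay untouched.

```bash
cat > h.py <<'E'
from cell import bot
import cv2, numpy as np
def world(p,pix,z):
    u=cv2.undistortPoints(np.asarray(pix,float).reshape(-1,1,2),np.array(p['K']),np.array(p['distortion']))[:,0]
    T=np.array(p['camera_from_world']);R=T[:3,:3];c=-R.T@T[:3,3]
    d=np.c_[u,np.ones(len(u))]@R
    return c+d*((z-c[2])/d[:,2])[:,None]
def rect(w):
    (c,s,a)=cv2.minAreaRect((w[:,:2]*1000).astype(np.float32))
    if s[0]<s[1]: s=s[::-1];a+=90
    a=(a+90)%180-90
    return np.round(c,1),np.round(s,1),round(a,1)
def measure(p,sensor=True):
    H={'block75':.009,'block40':.009,'ring56':.02,'ring38':.016}
    names=[(n,m) for n in H for m in('','master_')]
    out=[]
    for n,h in list(H.items())+[('sensor',.011)]:
        for r in bot.cut_out(n,p)+(bot.cut_out('master_'+n,p) if n in H else []):
            if r['score']<.3: continue
            m=r['pixels'];pix=np.argwhere(m)[:,::-1]
            e=r['extent'];onp=None
            for base in(0.,.015):
                w=world(p,pix,base+h/2)
                print(n,round(r['score'],2),'px',np.round(pix.mean(0)),'base',base,'cen',np.round(w.mean(0)[:2]*1000,1),'rect',*rect(world(p,pix,base+h)))
E
python3 - <<'E'
from h import *
p=bot.camera('top');measure(p)
hsv=cv2.cvtColor(p['img'],cv2.COLOR_BGR2HSV)
m=cv2.inRange(hsv,(95,60,50),(125,255,140))[:, :];m[:150]=0;m[:, :110]=0;m[310:]=0;m[:,300:]=0
pix=np.argwhere(m)[:,::-1];print('plate',len(pix),rect(world(p,pix,.015)))
E
```

```text
block75 0.58 px [386. 177.] base 0.0 cen [ 608.8 -295.2] rect [ 608.5 -293. ] [77.6 38.5] 27.5
block75 0.58 px [386. 177.] base 0.015 cen [ 604.8 -290.7] rect [ 604.5 -288.4] [76.4 37.9] 27.5
block75 0.5 px [320. 194.] base 0.0 cen [ 591.6 -140.5] rect [ 591.2 -139.4] [43.2 37.7] 54.2
block75 0.5 px [320. 194.] base 0.015 cen [ 587.9 -138.5] rect [ 587.5 -137.4] [42.5 37.1] 54.2
block75 0.8 px [144. 221.] base 0.0 cen [586.9 252.3] rect [586.  251.6] [71.4 33.1] 6.2
block75 0.8 px [144. 221.] base 0.015 cen [583.3 247.8] rect [582.4 247.1] [70.2 32.5] 6.2
block75 0.71 px [178. 211.] base 0.0 cen [598.3 175.6] rect [597.1 174.7] [40.3 36.7] 9.0
block75 0.71 px [178. 211.] base 0.015 cen [594.5 172.4] rect [593.3 171.5] [39.6 36. ] 9.0
block40 0.58 px [386. 177.] base 0.0 cen [ 608.8 -295.2] rect [ 608.5 -293. ] [77.6 38.5] 27.5
block40 0.58 px [386. 177.] base 0.015 cen [ 604.8 -290.7] rect [ 604.5 -288.4] [76.4 37.9] 27.5
block40 0.5 px [320. 194.] base 0.0 cen [ 591.6 -140.5] rect [ 591.2 -139.4] [43.2 37.7] 54.2
block40 0.5 px [320. 194.] base 0.015 cen [ 587.9 -138.5] rect [ 587.5
[... 2001 characters left out ...]
px [433. 232.] base 0.015 cen [ 468.6 -365.5] rect [ 468.4 -362.2] [42.6 36.8] -55.6
ring38 0.57 px [408. 271.] base 0.0 cen [ 394.7 -299.4] rect [ 393.9 -296.7] [39.  35.9] 81.3
ring38 0.57 px [408. 271.] base 0.015 cen [ 394.3 -294.8] rect [ 393.4 -292. ] [38.4 35.3] 81.3
ring38 0.89 px [211. 204.] base 0.0 cen [602.9 100.2] rect [600.7  99. ] [57.5 55.5] 37.1
ring38 0.89 px [211. 204.] base 0.015 cen [599.   98.3] rect [596.8  97.1] [56.5 54.5] 37.1
ring38 0.79 px [245. 195.] base 0.0 cen [612.7  22.8] rect [609.8  23. ] [40.6 39.6] -8.4
ring38 0.79 px [245. 195.] base 0.015 cen [608.6  22.2] rect [605.8  22.3] [40. 39.] -8.4
plate 365 (array([539.9, 127.9]), array([307.8, 208.2]), -83.1)
```

```bash
cat >> h.py <<'E'
SPEC={'m75':((144,221),.009,.015),'m40':((178,211),.009,.015),'m56':((211,204),.02,.015),'m38':((246,194),.016,.015),'sen':((212,275),.011,.015),
'b75':((386,177),.009,0),'b40':((320,194),.009,0),'r56':((341,246),.02,0),'r38':((396,236),.016,0)}
def blobs(p,thr=105):
    g=p['img'].astype(int);m=((g.min(2)>thr)&(np.ptp(g,axis=2)<60)).astype(np.uint8)
    cs,_=cv2.findContours(m,cv2.RETR_EXTERNAL,cv2.CHAIN_APPROX_NONE)
    return [c for c in cs if 40<cv2.contourArea(c)<3000]
def find(p,seeds=SPEC):
    cs=blobs(p);R={}
    for n,(s,h,b) in seeds.items():
        c=min(cs,key=lambda c:np.hypot(*(c[:,0].mean(0)-s)))
        f=np.zeros(p['img'].shape[:2],np.uint8);cv2.drawContours(f,[c],-1,1,-1)
        pix=np.argwhere(f)[:,::-1]
        cen=world(p,pix,b+h/2).mean(0)[:2]*1000
        R[n]=cen;print(n,'px',np.round(pix.mean(0),1),'cen',np.round(cen,1),'rect',*rect(world(p,c[:,0],b+h)))
    return R
E
python3 - <<'E'
from h import *
p=bot.camera('top');R=find(p)
g=p['img'].astype(int);m=((g[...,0]-g[...,2]>18)).astype(np.uint8);m[:150]=0;m=cv2.morphologyEx(m,cv2.MORPH_CLOSE,np.ones((5,5)))
cs,_=cv2.findContours(m,cv2.RETR_EXTERNAL,cv2.CHAIN_APPROX_NONE);c=max(cs,key=cv2.contourArea)
print('plate',rect(world(p,c[:,0],.015)))
s=bot.sense()
E
```

```text
m75 px [223.9  67.6] cen [921.8  32.2] rect [918.4  31.4] [55.  52.9] 49.9
m40 px [319.5 192.6] cen [ 590.4 -138.7] rect [ 589.3 -138.1] [41.4 37.3] 50.4
m56 px [319.5 192.6] cen [ 589. -138.] rect [ 586.6 -136.6] [40.9 36.9] 50.4
m38 px [319.5 192.6] cen [ 589.5 -138.3] rect [ 587.6 -137.2] [41.1 37. ] 50.4
sen px [340.8 246.2] cen [ 467.7 -164. ] rect [ 467.4 -163.6] [55.4 55.3] 81.5
b75 px [386.6 175.7] cen [ 610.9 -296.4] rect [ 610.  -294.9] [77.4 38. ] 28.0
b40 px [319.5 192.6] cen [ 594.1 -140.8] rect [ 593.  -140.1] [42.1 37.9] 50.4
r56 px [340.8 246.2] cen [ 468.8 -165.7] rect [ 468.1 -164.6] [55.8 55.7] 81.5
r38 px [395.1 235.6] cen [ 474.3 -286.9] rect [ 473.1 -284.8] [39.4 38.9] -55.0
plate (array([539.6, 127.6]), array([307.6, 208.4]), -83.1)
```

```bash
python3 - <<'E'
from h import *
p=bot.camera('top')
for q in((144,221),(178,211),(197,204),(130,240),(212,270),(200,240),(350,200)):print(q,p['img'][q[1],q[0]])
import h
h.blobs.__defaults__=(150,)
R=find(p)
E
```

```text
(144, 221) [238 240 242]
(178, 211) [241 243 244]
(197, 204) [154 131 105]
(130, 240) [114  98  80]
(212, 270) [241 243 243]
(200, 240) [159 135 112]
(350, 200) [71 71 71]
m75 px [142.8 221.1] cen [583.7 249.6] rect [582.9 248.4] [76.8 36.7] 6.1
m40 px [177.3 211. ] cen [594.9 172.9] rect [593.9 171.9] [41.8 35.5] 8.8
m56 px [210.6 203.3] cen [600.   98.5] rect [597.   97.5] [59.3 53.6] -6.8
m38 px [245.4 193.4] cen [611.2  21.4] rect [608.9  20.9] [37.8 36.8] -8.4
sen px [212.2 274.6] cen [447.8 113.3] rect [447.4 112. ] [19.1 18.7] 81.8
b75 px [386.6 175.9] cen [ 610.6 -296.3] rect [ 609.5 -294.9] [76.  36.4] 27.5
b40 px [319.8 192.6] cen [ 594.  -141.3] rect [ 593.  -140.7] [40.6 36.8] 50.9
r56 px [340.9 246. ] cen [ 469.2 -166.1] rect [ 468.1 -164.6] [55.1 53.7] -54.2
r38 px [395.2 235.5] cen [ 474.6 -287.1] rect [ 473.7 -284.3] [37.4 36.3] 34.7
```

```bash
cat > d.py <<'E'
import sys,numpy as np
from cell import bot
from scipy.spatial.transform import Rotation as Ro
s=bot.sense();q=s['tcp_rot'];R=Ro.from_quat(np.r_[q[1:],q[0]])
print('t',round(s['time'],2),'pos',np.round(s['ee_pos'],4),'psi',round(np.degrees(np.arctan2(*R.as_matrix()[1::-1,0])),1),'F',np.round(s['contact_force'],1),'grip mm',round(s['grip_width']*88,1),'q7',np.round(s['qpos'][6],2))
a=list(map(float,sys.argv[1:]))
for i in range(0,len(a),4):
    x,y,z,p=a[i:i+4]
    for pp in(p,):
        T=Ro.from_matrix(Ro.from_euler('z',pp,degrees=True).as_matrix()@np.diag([1,-1,-1]))
        print(np.round((R.inv()*T).as_rotvec(),3),np.round(R.inv().apply(np.array([x,y,z])-s['ee_pos']),4))
E
python3 d.py .6106 -.2963 .10 27.7 .6106 -.2963 .03 27.7
```

```text
t 0.7 pos [ 0.2515 -0.6264  0.2227] psi 21.9 F [ 0.3 -0.2 -0.3] grip mm 87.6 q7 -0.08
[ 0.    -0.    -0.102] [ 0.4562 -0.1726  0.1227]
[ 0.    -0.    -0.102] [ 0.4562 -0.1726  0.1927]
```

```bash
python3 -m crank '[[[0,0,-0.102,0.456,-0.173,0.05,0.62],[0,0,-0.102,0.456,-0.173,0.05,0.62],[0,0,-0.102,0.456,-0.173,0.05,0.62],[0,0,-0.102,0.456,-0.173,0.05,0.62],[0,0,-0.102,0.456,-0.173,0.05,0.62],[0,0,-0.102,0.456,-0.173,0.05,0.62],[0,0,-0.102,0.456,-0.173,0.05,0.62],[0,0,-0.102,0.456,-0.173,0.05,0.62],[0,0,-0.102,0.456,-0.173,0.12,0.62],[0,0,-0.102,0.456,-0.173,0.16,0.62]]]' 20; python3 d.py .6106 -.2963 .004 27.7
```

```text
time: 1.95
ee_pos: [0.6106, -0.2948, 0.0609]
tcp_rot: [-0.0, 0.971, 0.24, -0.0]
contact_force: [-0.4, -0.3, -0.6]
grip_width: 0.62
t 1.95 pos [ 0.6106 -0.2948  0.0609] psi 27.8 F [-0.4 -0.3 -0.6] grip mm 54.6 q7 -0.8
[-0.     0.     0.002] [-0.0006  0.0013  0.0569]
```

```bash
python3 - <<'E'
from h import *
import cv2
p=bot.camera('scene');cv2.imwrite('pics/s1.png',p['img'])
E
```

```text
(no output)
```

View pics/s1.png

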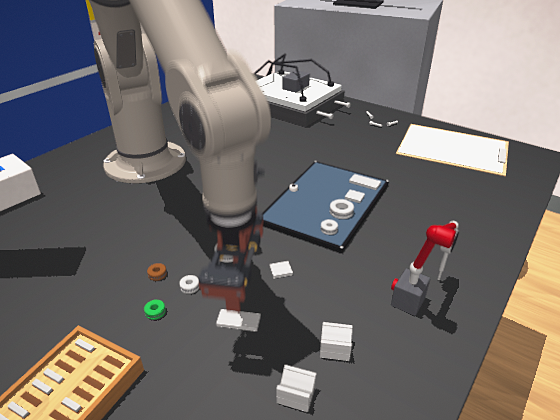

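The gripper sits over block75 at (238,320), clear of everything else. I'll descend and close.

```bash
python3 -m crank '[[[0,0,0.002,-0.0006,0.0013,0.02,0.62],[0,0,0.002,-0.0006,0.0013,0.035,0.62],[0,0,0.002,-0.0006,0.0013,0.047,0.62],[0,0,0.002,-0.0006,0.0013,0.054,0.62],[0,0,0.002,-0.0006,0.0013,0.057,0.62],[0,0,0.002,-0.0006,0.0013,0.057,0.3],[0,0,0.002,-0.0006,0.0013,0.057,0.2],[0,0,0.002,-0.0006,0.0013,0.057,0.2],[0,0,0.002,-0.0006,0.0013,0.057,0.2],[0,0,0.002,-0.0006,0.0013,0.057,0.2]]]' 25; python3 d.py .6106 -.2963 .10 27.7  .489 .2376 .10 6.9
```

```text
time: 3.25
ee_pos: [0.6083, -0.2976, 0.0004]
tcp_rot: [-0.0, 0.971, 0.239, -0.002]
contact_force: [-0.5, -2.8, 9.5]
grip_width: 0.397
t 3.25 pos [ 6.083e-01 -2.976e-01  4.000e-04] psi 27.6 F [-0.5 -2.8  9.5] grip mm 35.0 q7 -0.81
[-0.001  0.003 -0.002] [ 0.0023 -0.0002 -0.0996]
[-0.001  0.004  0.362] [ 0.1421 -0.5297 -0.0993]
```

```bash
python3 -m crank '[[[0,0,0,0,0,-0.02,0.2],[0,0,0,0,0,-0.05,0.2],[0,0,0,0,0,-0.09,0.2],[0,0,0,0.012,-0.045,-0.099,0.2],[0,0,0.1,0.024,-0.09,-0.099,0.2],[0,0,0.2,0.036,-0.135,-0.099,0.2],[0,0,0.362,0.05,-0.18,-0.099,0.2],[0,0,0.362,0.062,-0.23,-0.099,0.2],[0,0,0.362,0.075,-0.28,-0.099,0.2],[0,0,0.362,0.088,-0.33,-0.099,0.2]]]' 30; python3 d.py .489 .2376 .10 6.9
```

```text
time: 4.5
ee_pos: [0.5334, 0.0375, 0.1009]
tcp_rot: [-0.0, 0.998, 0.06, -0.001]
contact_force: [0.3, 0.8, -3.6]
grip_width: 0.398
t 4.5 pos [0.5334 0.0375 0.1009] psi 6.9 F [ 0.3  0.8 -3.6] grip mm 35.1 q7 -1.68
[-0.     0.002 -0.   ] [-0.0201 -0.204   0.0011]
```

```bash
python3 -m crank '[[[0,0.002,0,-0.005,-0.045,0.001,0.2],[0,0.002,0,-0.01,-0.095,0.001,0.2],[0,0.002,0,-0.016,-0.145,0.001,0.2],[0,0.002,0,-0.022,-0.185,0.001,0.2],[0,0.002,0,-0.0227,-0.204,0.001,0.2],[0,0.002,0,-0.0227,-0.204,0.001,0.2],[0,0.002,0,-0.0227,-0.204,0.02,0.2],[0,0.002,0,-0.0227,-0.204,0.04,0.2],[0,0.002,0,-0.0227,-0.204,0.05,0.2],[0,0.002,0,-0.0227,-0.204,0.05,0.2]]]'; python3 d.py .4864 .2373 .018 6.9
```

```text
time: 5.75
ee_pos: [0.4865, 0.2357, 0.0506]
tcp_rot: [0.0, 0.998, 0.059, -0.001]
contact_force: [-0.1, -0.4, -1.3]
grip_width: 0.392
t 5.75 pos [0.4865 0.2357 0.0506] psi 6.8 F [-0.1 -0.4 -1.3] grip mm 34.5 q7 -2.11
[ 0.001  0.001 -0.002] [ 0.0001 -0.0017  0.0326]
```

```bash
python3 -m crank '[[[0,0,0,0,-0.0017,0.012,0.2],[0,0,0,0,-0.0017,0.022,0.2],[0,0,0,0,-0.0017,0.028,0.2],[0,0,0,0,-0.0017,0.031,0.2],[0,0,0,0,-0.0017,0.033,0.2],[0,0,0,0,-0.0017,0.034,0.2],[0,0,0,0,-0.0017,0.034,0.2]]]'; python3 d.py .4864 .2373 .0155 6.9
```

```text
time: 6.62
ee_pos: [0.4863, 0.2374, 0.0168]
tcp_rot: [0.0, 0.998, 0.059, -0.0]
contact_force: [-0.7, -0.8, -1.9]
grip_width: 0.398
t 6.62 pos [0.4863 0.2374 0.0168] psi 6.8 F [-0.7 -0.8 -1.9] grip mm 35.1 q7 -2.12
[ 0.001  0.001 -0.002] [0.0001 0.0001 0.0013]
```

```bash
python3 -m crank '[[[0,0,0,0,0,0.001,0.2],[0,0,0,0,0,0.0018,0.2],[0,0,0,0,0,0.0018,0.2],[0,0,0,0,0,0.0018,0.45],[0,0,0,0,0,0.0018,0.6],[0,0,0,0,0,0.0018,0.6],[0,0,0,0,0,-0.01,0.6],[0,0,0,0,0,-0.04,0.6],[0,0,0,0,0,-0.085,0.6],[0,0,0,0,0,-0.085,0.6]]]'; python3 d.py .594 -.1413 .06 50.7
```

```text
time: 7.88
ee_pos: [0.4887, 0.2391, 0.1055]
tcp_rot: [-0.001, 0.998, 0.059, 0.003]
contact_force: [-0.3, 0.0, 0.1]
grip_width: 0.604
t 7.88 pos [0.4887 0.2391 0.1055] psi 6.8 F [-0.3  0.   0.1] grip mm 53.2 q7 -2.09
[-0.    -0.006 -0.767] [0.0594 0.3903 0.0449]
```

```bash
python3 -m crank '[[[0,0,0,0.01,0.06,0,0.6],[0,0,-0.1,0.02,0.12,0,0.6],[0,0,-0.25,0.03,0.18,0,0.6],[0,0,-0.4,0.04,0.24,0,0.6],[0,0,-0.55,0.05,0.3,0,0.6],[0,0,-0.7,0.055,0.36,0,0.6],[0,-0.006,-0.767,0.0594,0.3903,0,0.6],[0,-0.006,-0.767,0.0594,0.3903,0.03,0.6],[0,-0.006,-0.767,0.0594,0.3903,0.045,0.6],[0,-0.006,-0.767,0.0594,0.3903,0.045,0.6]]]'; python3 d.py .594 -.1413 .006 50.7; python3 - <<'E'
from h import *
p=bot.camera('top');cv2.imwrite('pics/t2.png',p['img'])
h_=blobs(p,150)
for c in h_:
    x=c[:,0].mean(0)
    if 120<x[0]<340 and 160<x[1]<300: print(np.round(x),rect(world(p,c[:,0],.024)))
E
```

```text
time: 9.12
ee_pos: [0.5928, -0.1403, 0.0584]
tcp_rot: [-0.001, 0.903, 0.429, -0.001]
contact_force: [0.7, 0.9, 0.5]
grip_width: 0.601
t 9.12 pos [ 0.5928 -0.1403  0.0584] psi 50.8 F [0.7 0.9 0.5] grip mm 52.8 q7 -0.69
[-0.003  0.001  0.002] [0.     0.0018 0.0524]
[212. 275.] (array([447.5, 112.3]), array([19.1, 18.7]), 81.8)
[152. 264.] (array([488. , 237.4]), array([76.4, 36.9]), 6.7)
[143. 221.] (array([582.9, 248.4]), array([76.8, 36.7]), 6.1)
[177. 211.] (array([593.9, 171.8]), array([42. , 35.5]), 9.3)
[211. 204.] (array([599.9,  99. ]), array([60.1, 54.3]), -6.8)
[246. 194.] (array([610.8,  21.2]), array([38.1, 37.1]), -8.4)
```

View pics/t2.png

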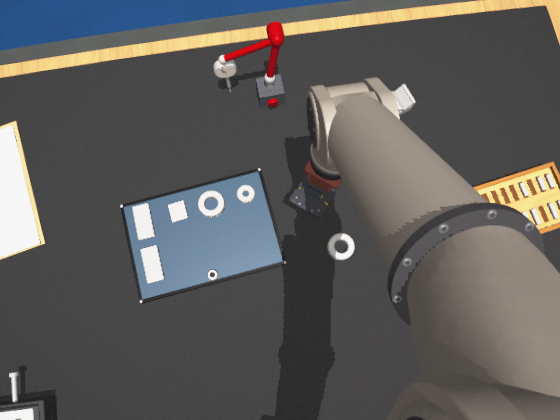

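Block75 now lies at (152,264), in line with its master at (143,221) and 95.5 mm from it, as planned. The masters haven't moved. Next is block40.

```bash
python3 -m crank '[[[0,0,0.002,0,0.0018,0.02,0.6],[0,0,0.002,0,0.0018,0.035,0.6],[0,0,0.002,0,0.0018,0.045,0.6],[0,0,0.002,0,0.0018,0.05,0.6],[0,0,0.002,0,0.0018,0.053,0.6],[0,0,0.002,0,0.0018,0.053,0.3],[0,0,0.002,0,0.0018,0.053,0.2],[0,0,0.002,0,0.0018,0.053,0.2],[0,0,0.002,0,0.0018,0.053,0.2],[0,0,0.002,0,0.0018,0.053,0.2]]]'; python3 d.py .5349 .1653 .10 6.9
```

```text
time: 10.42
ee_pos: [0.5952, -0.1414, 0.0069]
tcp_rot: [-0.0, 0.904, 0.428, -0.0]
contact_force: [-0.6, 0.3, 3.3]
grip_width: 0.39
t 10.43 pos [ 0.5952 -0.1414  0.0069] psi 50.7 F [-0.6  0.3  3.3] grip mm 34.3 q7 -0.71
[-0.001  0.     0.764] [ 0.1992 -0.2411 -0.0929]
```

```bash
python3 -m crank '[[[0,0,0,0,0,0,0.5],[0,0,0,0,0,0.002,0.5],[0,0,0,0,0,0.0035,0.5],[0,0,0,0,0,0.0035,0.2],[0,0,0,0,0,0.0035,0.2],[0,0,0,0,0,0.0035,0.2],[0,0,0,0,0,0.0035,0.2]]]'; python3 d.py .5349 .1653 .10 6.9
```

```text
time: 11.3
ee_pos: [0.5951, -0.1415, 0.0033]
tcp_rot: [-0.0, 0.904, 0.428, -0.0]
contact_force: [-0.8, 0.4, -1.5]
grip_width: 0.396
t 11.3 pos [ 0.5951 -0.1415  0.0033] psi 50.7 F [-0.8  0.4 -1.5] grip mm 34.8 q7 -0.71
[-0.001  0.     0.764] [ 0.1992 -0.2411 -0.0964]
```

```bash
python3 -m crank '[[[0,0,0,0,0,-0.02,0.2],[0,0,0,0,0,-0.06,0.2],[0,0,0,0,0,-0.097,0.2],[0,0,0.1,0.03,-0.035,-0.097,0.2],[0,0,0.25,0.06,-0.075,-0.097,0.2],[0,0,0.4,0.09,-0.11,-0.097,0.2],[0,0,0.55,0.12,-0.15,-0.097,0.2],[0,0,0.7,0.16,-0.195,-0.097,0.2],[0,0,0.764,0.199,-0.241,-0.097,0.2],[0,0,0.764,0.199,-0.241,-0.097,0.2]]]' 30; python3 d.py .5349 .1653 .0185 6.9
```

```text
time: 12.55
ee_pos: [0.5336, 0.1724, 0.1023]
tcp_rot: [-0.002, 0.998, 0.065, 0.0]
contact_force: [-0.1, -0.5, -0.3]
grip_width: 0.395
t 12.55 pos [0.5336 0.1724 0.1023] psi 7.5 F [-0.1 -0.5 -0.3] grip mm 34.7 q7 -1.92
[-0.005 -0.001  0.01 ] [0.0003 0.0076 0.0838]
```

```bash
python3 -m crank '[[[-0.005,0,0.01,0.0003,0.0076,0.01,0.2],[-0.005,0,0.01,0.0003,0.0076,0.03,0.2],[-0.005,0,0.01,0.0003,0.0076,0.05,0.2],[-0.005,0,0.01,0.0003,0.0076,0.05,0.2],[-0.005,0,0.01,0.0003,0.0076,0.05,0.2]]]'; python3 d.py .5349 .1653 .0185 6.9
```

```text
time: 13.18
ee_pos: [0.5355, 0.164, 0.0528]
tcp_rot: [0.0, 0.998, 0.059, 0.001]
contact_force: [0.4, -0.0, -0.8]
grip_width: 0.395
t 13.18 pos [0.5355 0.164  0.0528] psi 6.8 F [ 0.4 -0.  -0.8] grip mm 34.8 q7 -1.93
[ 0.001 -0.002 -0.002] [-0.0005 -0.0014  0.0343]
```

```bash
python3 -m crank '[[[0,0,0,-0.0005,-0.0014,0.012,0.2],[0,0,0,-0.0005,-0.0014,0.022,0.2],[0,0,0,-0.0005,-0.0014,0.029,0.2],[0,0,0,-0.0005,-0.0014,0.032,0.2],[0,0,0,-0.0005,-0.0014,0.033,0.2],[0,0,0,-0.0005,-0.0014,0.034,0.2],[0,0,0,-0.0005,-0.0014,0.034,0.2]]]'; python3 d.py .5349 .1653 .0183 6.9
```

```text
time: 14.05
ee_pos: [0.535, 0.1653, 0.0189]
tcp_rot: [0.0, 0.998, 0.059, 0.001]
contact_force: [0.8, 0.2, -0.3]
grip_width: 0.395
t 14.05 pos [0.535  0.1653 0.0189] psi 6.8 F [ 0.8  0.2 -0.3] grip mm 34.8 q7 -1.94
[ 0.001 -0.002 -0.002] [-0.0002  0.      0.0006]
```

```bash
python3 -m crank '[[[0,0,0,0,0,0.0008,0.2],[0,0,0,0,0,0.0013,0.2],[0,0,0,0,0,0.0013,0.2],[0,0,0,0,0,0.0013,0.45],[0,0,0,0,0,0.0013,0.6],[0,0,0,0,0,0.0013,0.6],[0,0,0,0,0,-0.01,0.6],[0,0,0,0,0,-0.04,0.6],[0,0,0,0,0,-0.085,0.6],[0,0,0,0,0,-0.085,0.85]]]'; python3 d.py .469 -.166 .06 6.9
```

```text
time: 15.3
ee_pos: [0.5375, 0.1663, 0.108]
tcp_rot: [-0.001, 0.998, 0.059, 0.005]
contact_force: [1.1, -1.1, -0.3]
grip_width: 0.676
t 15.3 pos [0.5375 0.1663 0.108 ] psi 6.8 F [ 1.1 -1.1 -0.3] grip mm 59.5 q7 -1.92
[-0.001 -0.009 -0.002] [-0.1077  0.322   0.0466]
```

```bash
python3 -m crank '[[[0,0,0,-0.02,0.05,0,0.85],[0,0,0,-0.035,0.1,0,0.85],[0,0,0,-0.05,0.15,0,0.85],[0,0,0,-0.07,0.2,0,0.85],[0,0,0,-0.085,0.25,0,0.85],[0,-0.009,0,-0.1,0.3,0,0.85],[0,-0.009,0,-0.1077,0.322,0,0.85],[0,-0.009,0,-0.1077,0.322,0.025,0.85],[0,-0.009,0,-0.1077,0.322,0.045,0.85],[0,-0.009,0,-0.1077,0.322,0.045,0.85]]]'; python3 d.py .469 -.166 .004 6.9;  python3 - <<'E'
from h import *
p=bot.camera('top');cv2.imwrite('pics/t3.png',p['img'])
for c in blobs(p,150):
    x=c[:,0].mean(0)
    if 120<x[0]<400 and 160<x[1]<300: print(np.round(x),rect(world(p,c[:,0],.024)))
p=bot.camera('scene');cv2.imwrite('pics/s3.png',p['img'])
E
```

```text
time: 16.55
ee_pos: [0.4675, -0.1657, 0.0603]
tcp_rot: [-0.001, 0.998, 0.059, -0.002]
contact_force: [-0.3, -0.5, 0.5]
grip_width: 0.848
t 16.55 pos [ 0.4675 -0.1657  0.0603] psi 6.8 F [-0.3 -0.5  0.5] grip mm 74.7 q7 -1.25
[-0.003  0.003 -0.002] [0.0016 0.0007 0.0562]
[212. 275.] (array([447.5, 112.3]), array([19.1, 18.7]), 81.8)
[152. 264.] (array([488.1, 237.4]), array([76.3, 36.7]), 6.9)
[183. 238.] (array([534.2, 165.3]), array([41.7, 35.6]), 6.0)
[143. 221.] (array([582.9, 248.4]), array([76.8, 36.7]), 6.1)
[177. 211.] (array([593.9, 172. ]), array([42. , 35.2]), 9.3)
[211. 204.] (array([599.9,  99. ]), array([60.1, 54.3]), -6.8)
[366. 203.] (array([ 545.7, -237.3]), array([79.4, 29. ]), -12.6)
[246. 194.] (array([610.8,  21.2]), array([38.1, 37.1]), -8.4)
[392. 180.] (array([ 593.6, -300. ]), array([88.1, 14.4]), 80.2)
```

View pics/s3.png

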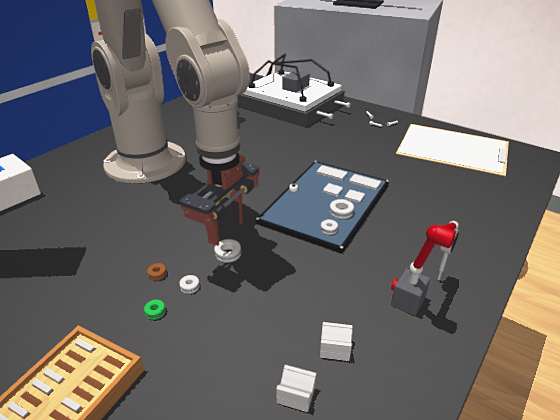

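Block40 lies 60 mm in front of its master, as planned. In the scene view the open jaws straddle ring56 at (228,250).

```bash
python3 -m crank '[[[0,0,0,0.0016,0.0007,0.02,0.85],[0,0,0,0.0016,0.0007,0.035,0.85],[0,0,0,0.0016,0.0007,0.046,0.85],[0,0,0,0.0016,0.0007,0.052,0.85],[0,0,0,0.0016,0.0007,0.055,0.85],[0,0,0,0.0016,0.0007,0.055,0.6],[0,0,0,0.0016,0.0007,0.055,0.4],[0,0,0,0.0016,0.0007,0.055,0.4],[0,0,0,0.0016,0.0007,0.055,0.4],[0,0,0,0.0016,0.0007,0.055,0.4]]]' 30; python3 d.py .5235 .0889 .10 6.9
```

```text
time: 17.9
ee_pos: [0.4708, -0.1662, 0.007]
tcp_rot: [-0.001, 0.998, 0.059, 0.0]
contact_force: [-0.1, 2.0, 3.1]
grip_width: 0.621
t 17.9 pos [ 0.4708 -0.1662  0.007 ] psi 6.8 F [-0.1  2.   3.1] grip mm 54.6 q7 -1.25
[-0.002 -0.    -0.002] [ 0.0825 -0.2472 -0.0926]
```

```bash
python3 -m crank '[[[0,0,0,0,0,0,0.4],[0,0,0,0,0,-0.02,0.4],[0,0,0,0,0,-0.05,0.4],[0,0,0,0,0,-0.093,0.4],[0,0,0,0,0,-0.093,0.4]]]' 40; python3 d.py .5235 .0889 .10 6.9; python3 - <<'E'
from h import *
p=bot.camera('scene');cv2.imwrite('pics/s4.png',cv2.resize(p['img'][130:280,150:320],None,fx=3,fy=3))
E
```

```text
time: 18.52
ee_pos: [0.4727, -0.1672, 0.1024]
tcp_rot: [0.0, 0.998, 0.059, 0.003]
contact_force: [0.1, -1.0, -3.3]
grip_width: 0.619
t 18.52 pos [ 0.4727 -0.1672  0.1024] psi 6.8 F [ 0.1 -1.  -3.3] grip mm 54.4 q7 -1.24
[ 0.001 -0.005 -0.002] [ 0.0806 -0.2484  0.0027]
```

View pics/s4.png

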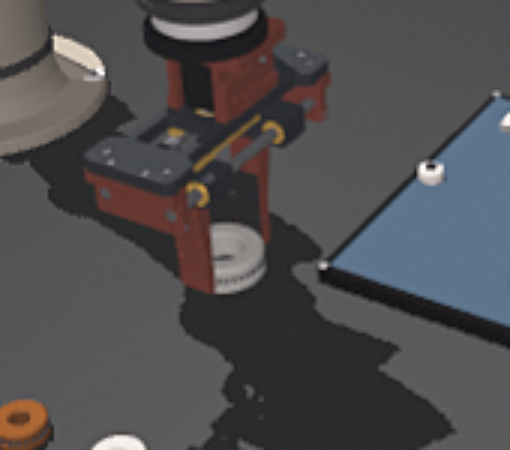

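Ring56 is held level and well between the pads. I'll carry it to its place.

```bash
python3 -m crank '[[[0,0,0,0.012,-0.035,0,0.4],[0,0,0,0.028,-0.08,0,0.4],[0,0,0,0.044,-0.13,0,0.4],[0,0,0,0.06,-0.18,0,0.4],[0,0,0,0.074,-0.225,0,0.4],[0,-0.005,0,0.0806,-0.2484,0.003,0.4],[0,-0.005,0,0.0806,-0.2484,0.003,0.4],[0,-0.005,0,0.0806,-0.2484,0.025,0.4],[0,-0.005,0,0.0806,-0.2484,0.045,0.4],[0,-0.005,0,0.0806,-0.2484,0.045,0.4]]]'; python3 d.py .5235 .0889 .022 6.9
```

```text
time: 19.82
ee_pos: [0.52, 0.0871, 0.054]
tcp_rot: [0.001, 0.998, 0.058, -0.004]
contact_force: [0.4, 0.2, -2.4]
grip_width: 0.62
t 19.82 pos [0.52   0.0871 0.054 ] psi 6.7 F [ 0.4  0.2 -2.4] grip mm 54.6 q7 -1.79
[ 0.001  0.008 -0.004] [ 0.0039 -0.0014  0.0319]
```

```bash
python3 -m crank '[[[0,0.008,0,0.0039,-0.0014,0.005,0.4],[0,0.006,0,0.0035,-0.0014,0.015,0.4],[0,0.006,0,0.0035,-0.0014,0.023,0.4],[0,0.006,0,0.0035,-0.0014,0.028,0.4],[0,0.006,0,0.0035,-0.0014,0.03,0.4],[0,0.006,0,0.0035,-0.0014,0.031,0.4],[0,0.006,0,0.0035,-0.0014,0.031,0.4]]]'; python3 d.py .5235 .0889 .022 6.9
```

```text
time: 20.7
ee_pos: [0.5232, 0.0889, 0.023]
tcp_rot: [0.001, 0.998, 0.058, -0.001]
contact_force: [-0.7, 0.0, -1.8]
grip_width: 0.619
t 20.7 pos [0.5232 0.0889 0.023 ] psi 6.7 F [-0.7  0.  -1.8] grip mm 54.5 q7 -1.8
[ 0.001  0.001 -0.004] [0.0003 0.     0.001 ]
```

```bash
python3 -m crank '[[[0,0,0,0,0,0.001,0.4],[0,0,0,0,0,0.0015,0.4],[0,0,0,0,0,0.0015,0.4]]]'; python3 d.py .5235 .0889 .022 6.9
```

```text
time: 21.08
ee_pos: [0.5235, 0.089, 0.0221]
tcp_rot: [0.0, 0.998, 0.058, -0.0]
contact_force: [-2.3, -1.0, 5.2]
grip_width: 0.618
t 21.07 pos [0.5235 0.089  0.0221] psi 6.7 F [-2.3 -1.   5.2] grip mm 54.4 q7 -1.8
[ 0.001  0.001 -0.004] [0.     0.0001 0.0001]
```

Ring56 is touching the plate (Fz rose to +5 N). I'll release it and go to ring38.

```bash
python3 -m crank '[[[0,0,0,0,0,0,0.65],[0,0,0,0,0,0,0.75],[0,0,0,0,0,0,0.75],[0,0,0,0,0,-0.01,0.75],[0,0,0,0,0,-0.04,0.75],[0,0,0,0,0,-0.08,0.75],[0,0,0,0,0,-0.08,0.7]]]'; python3 d.py .4745 -.287 .06 6.9
```

```text
time: 21.95
ee_pos: [0.5259, 0.0896, 0.1055]
tcp_rot: [-0.0, 0.998, 0.058, 0.003]
contact_force: [-0.2, 0.3, 0.1]
grip_width: 0.707
t 21.95 pos [0.5259 0.0896 0.1055] psi 6.7 F [-0.2  0.3  0.1] grip mm 62.2 q7 -1.79
[ 0.    -0.005 -0.004] [-0.095   0.3681  0.045 ]
```

```bash
python3 -m crank '[[[0,0,0,-0.014,0.055,0,0.7],[0,0,0,-0.028,0.11,0,0.7],[0,0,0,-0.043,0.165,0,0.7],[0,0,0,-0.057,0.22,0,0.7],[0,0,0,-0.071,0.275,0,0.7],[0,0,0,-0.085,0.33,0,0.7],[0,-0.005,0,-0.095,0.368,0,0.65],[0,-0.005,0,-0.095,0.368,0.02,0.65],[0,-0.005,0,-0.095,0.368,0.045,0.65],[0,-0.005,0,-0.095,0.368,0.045,0.65]]]'; python3 d.py .4745 -.287 .004 6.9;  python3 - <<'E'
from h import *
p=bot.camera('top');cv2.imwrite('pics/t5.png',p['img'])
for c in blobs(p,150):
    x=c[:,0].mean(0)
    if 120<x[0]<300 and 160<x[1]<300: print(np.round(x),rect(world(p,c[:,0],.033)))
p=bot.camera('scene');cv2.imwrite('pics/s5.png',p['img'])
E
```

```text
time: 23.2
ee_pos: [0.4726, -0.2861, 0.0581]
tcp_rot: [-0.001, 0.998, 0.058, -0.002]
contact_force: [-0.5, 0.2, -0.4]
grip_width: 0.648
t 23.2 pos [ 0.4726 -0.2861  0.0581] psi 6.7 F [-0.5  0.2 -0.4] grip mm 57.0 q7 -1.01
[-0.002  0.003 -0.004] [0.0019 0.0013 0.054 ]
[212. 275.] (array([446.7, 110.9]), array([18.9, 18.5]), 81.8)
[152. 264.] (array([486.8, 234.8]), array([75.7, 36.6]), 7.2)
[183. 238.] (array([532.4, 163.4]), array([41.7, 34.9]), 7.1)
[219. 239.] (array([519.7,  88.7]), array([57.7, 54.9]), -7.1)
[143. 221.] (array([580.7, 245.7]), array([75.9, 36.5]), 6.0)
[177. 211.] (array([591.7, 170.1]), array([41.6, 35.2]), 8.8)
[211. 204.] (array([597.6,  97.8]), array([59.5, 53.7]), -6.8)
[246. 194.] (array([608.4,  20.8]), array([37.7, 36.8]), -8.4)
```

View pics/s5.png

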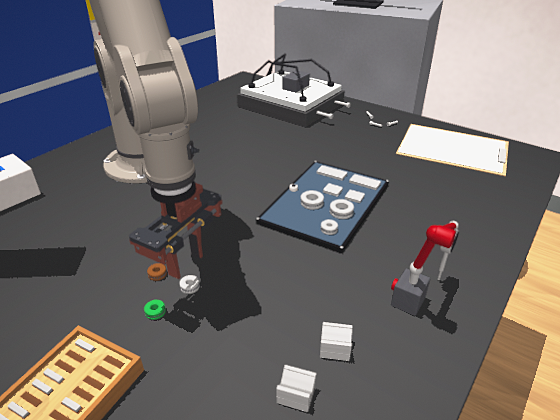

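```bash
python3 - <<'E'
from h import *
p=bot.camera('scene');T=np.array(p['camera_from_world'])
X=np.array([[.4726,-.2861,.058],[.4745,-.287,.016],[.4745,-.287,0]])
print(cv2.projectPoints(X,cv2.Rodrigues(T[:3,:3])[0],T[:3,3],np.array(p['K']),np.array(p['distortion']))[0][:,0])
for c in blobs(p,150):
    x=c[:,0].mean(0)
    if 170<x[0]<210 and 265<x[1]<300:
        print(x);print(rect(world(p,c[:,0],.016)),world(p,c[:,0],.008).mean(0))
E
```

```text
[[185.9394654  265.52142249]
 [188.93133128 281.9668949 ]
 [189.89763246 287.74850119]]
[188.83544304 282.5443038 ]
(array([ 473. , -286.7]), array([38.8, 35.6]), -77.9) [ 0.46879501 -0.28295456  0.008     ]
```

The scene camera agrees with the estimate for ring38, (473,−287) mm. In that view block40 and ring56 are also in place on the plate. I'll descend and grip.

```bash
python3 -m crank '[[[0,0.003,0,0.0019,0.0013,0.02,0.65],[0,0.003,0,0.0019,0.0013,0.035,0.65],[0,0.003,0,0.0019,0.0013,0.045,0.65],[0,0.003,0,0.0019,0.0013,0.05,0.65],[0,0.003,0,0.0019,0.0013,0.053,0.65],[0,0.003,0,0.0019,0.0013,0.053,0.4],[0,0.003,0,0.0019,0.0013,0.053,0.2],[0,0.003,0,0.0019,0.0013,0.053,0.2],[0,0.003,0,0.0019,0.0013,0.053,0.2],[0,0.003,0,0.0019,0.0013,0.053,0.2]]]' 30; python3 d.py .5529 .0143 .10 6.9
```

```text
time: 24.6
ee_pos: [0.4771, -0.288, 0.0079]
tcp_rot: [0.0, 0.998, 0.058, 0.002]
contact_force: [-0.6, 1.0, 3.4]
grip_width: 0.409
t 24.6 pos [ 0.4771 -0.288   0.0079] psi 6.7 F [-0.6  1.   3.4] grip mm 36.0 q7 -1.01
[ 0.001 -0.004 -0.004] [ 0.1108 -0.2914 -0.0918]
```

```bash
python3 -m crank '[[[0,0,0,0,0,-0.015,0.2],[0,0,0,0,0,-0.05,0.2],[0,0,0,0,0,-0.092,0.2],[0,0,0,0.01,-0.03,-0.092,0.2],[0,0,0,0.03,-0.08,-0.092,0.2],[0,0,0,0.05,-0.13,-0.092,0.2],[0,0,0,0.07,-0.18,-0.092,0.2],[0,0,0,0.09,-0.23,-0.092,0.2],[0,0,0,0.105,-0.275,-0.092,0.2],[0,-0.004,0,0.111,-0.2914,-0.092,0.2]]]' 35; python3 d.py .5529 .0143 .023 6.9
```

```text
time: 25.85
ee_pos: [0.5535, 0.0178, 0.101]
tcp_rot: [-0.0, 0.998, 0.06, 0.001]
contact_force: [0.1, -0.2, -0.8]
grip_width: 0.408
t 25.85 pos [0.5535 0.0178 0.101 ] psi 6.9 F [ 0.1 -0.2 -0.8] grip mm 35.9 q7 -1.62
[-0.001 -0.001  0.   ] [-0.0011  0.0034  0.078 ]
```

```bash
python3 -m crank '[[[0,0,0,-0.001,0.0034,0.005,0.2],[0,0,0,-0.001,0.0034,0.025,0.2],[0,0,0,-0.001,0.0034,0.045,0.2],[0,0,0,-0.001,0.0034,0.06,0.2],[0,0,0,-0.001,0.0034,0.068,0.2],[0,0,0,-0.001,0.0034,0.073,0.2],[0,0,0,-0.001,0.0034,0.075,0.2],[0,0,0,-0.001,0.0034,0.076,0.2],[0,0,0,-0.001,0.0034,0.076,0.2]]]'; python3 d.py .5529 .0143 .023 6.9
```

```text
time: 26.98
ee_pos: [0.5533, 0.0144, 0.0253]
tcp_rot: [-0.0, 0.998, 0.06, 0.001]
contact_force: [0.6, -0.1, -0.9]
grip_width: 0.408
t 26.98 pos [0.5533 0.0144 0.0253] psi 6.9 F [ 0.6 -0.1 -0.9] grip mm 35.9 q7 -1.63
[-0.001 -0.002  0.   ] [-0.0004  0.0001  0.0023]
```

```bash
python3 -m crank '[[[0,0,0,0,0,0.001,0.2],[0,0,0,0,0,0.0018,0.2],[0,0,0,0,0,0.0023,0.2],[0,0,0,0,0,0.0023,0.2]]]'; python3 d.py .5529 .0143 .023 6.9
```

```text
time: 27.48
ee_pos: [0.5532, 0.0145, 0.0229]
tcp_rot: [-0.0, 0.998, 0.06, 0.001]
contact_force: [-0.5, -0.3, -1.6]
grip_width: 0.409
t 27.48 pos [0.5532 0.0145 0.0229] psi 6.9 F [-0.5 -0.3 -1.6] grip mm 35.9 q7 -1.63
[-0.001 -0.002  0.001] [-0.0003  0.0001 -0.0001]
```

Not touching yet; I'll lower it a little further.

```bash
python3 -m crank '[[[0,0,0,0,0,0.0008,0.2],[0,0,0,0,0,0.0015,0.2],[0,0,0,0,0,0.0015,0.2]]]'; python3 d.py
```

```text
time: 27.85
ee_pos: [0.5533, 0.0145, 0.0227]
tcp_rot: [-0.0, 0.998, 0.06, 0.001]
contact_force: [-5.0, -1.0, 13.6]
grip_width: 0.407
t 27.85 pos [0.5533 0.0145 0.0227] psi 6.9 F [-5.  -1.  13.6] grip mm 35.8 q7 -1.63
```

Contact with the plate. I'll release, rise and move clear to the right.

```bash
python3 -m crank '[[[0,0,0,0,0,-0.0005,0.2],[0,0,0,0,0,-0.0005,0.48],[0,0,0,0,0,-0.0005,0.55],[0,0,0,0,0,-0.0005,0.55],[0,0,0,0,0,-0.012,0.55],[0,0,0,0,0,-0.04,0.55],[0,0,0,0,0,-0.09,0.55],[0,0,0,0,0.04,-0.12,0.55],[0,0,0,0,0.1,-0.12,0.55],[0,0,0,0,0.16,-0.12,0.55]]]'; python3 -m crank '[[[0,0,0,0,0.05,0,0.55],[0,0,0,0,0.1,0,0.55],[0,0,0,0,0.14,0,0.55],[0,0,0,0,0.14,0,0.55],[0,0,0,0,0.14,0,0.55]]]'
python3 - <<'E'
from h import *
import h
h.blobs.__defaults__=(150,)
p=bot.camera('top');cv2.imwrite('pics/t6.png',p['img'])
S=dict(SPEC);S.update(b75=((152,264),.009,.015),b40=((183,238),.009,.015),r56=((219,239),.02,.015),r38=((252,221),.016,.015))
R=find(p,S);a=np.radians(6.9);M=np.array([[np.cos(a),np.sin(a)],[-np.sin(a),np.cos(a)]])
for g in('b75','b40','r56','r38'):print(g,np.round(M@(R[g]-R['m'+g[1:]]),1))
s=bot.camera('scene');cv2.imwrite('pics/s6.png',cv2.resize(s['img'][140:270,240:410],None,fx=4,fy=4))
E
```

```text
time: 29.1
ee_pos: [0.5731, -0.1458, 0.1444]
tcp_rot: [-0.0, 0.998, 0.061, 0.002]
contact_force: [0.2, -0.2, 0.5]
grip_width: 0.554
time: 29.72
ee_pos: [0.5902, -0.2836, 0.1447]
tcp_rot: [-0.001, 0.998, 0.061, 0.002]
contact_force: [0.1, 0.3, -0.8]
grip_width: 0.549
m75 px [142.8 221.2] cen [583.5 249.6] rect [582.9 248.5] [76.7 36.9] 6.1
m40 px [177.3 210.9] cen [595.  172.9] rect [594. 172.] [42.  35.6] 8.7
m56 px [210.7 203.3] cen [600.   98.4] rect [597.   97.5] [59.3 53.6] -6.8
m38 px [245.4 193.4] cen [611.2  21.4] rect [608.9  20.9] [37.8 36.8] -8.4
sen px [212.2 274.6] cen [447.7 113.4] rect [447.4 112. ] [19.1 18.7] 81.8
b75 px [151.6 264. ] cen [488.5 238.6] rect [488.  237.4] [76.5 36.9] 7.2
b40 px [183.2 237.7] cen [534.8 166.1] rect [534.1 165.3] [42.  35.3] 6.8
r56 px [219.1 238.3] cen [521.4  89.4] rect [519.4  88.4] [57.5 54.8] -7.1
r38 px [252.5 220.1] cen [550.5  13.9] rect [549.1  13.7] [39.1 36.2] -7.9
b75 [-95.6   0.5]
b40 [-60.6   0.5]
r56 [-79.    0.5]
r38 [-61.1  -0.2]
```

View pics/t6.png

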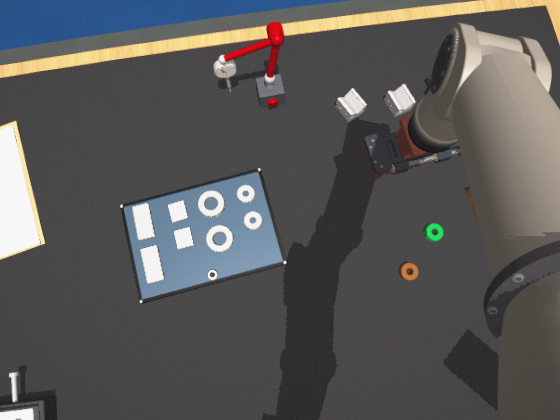

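View pics/s6.png

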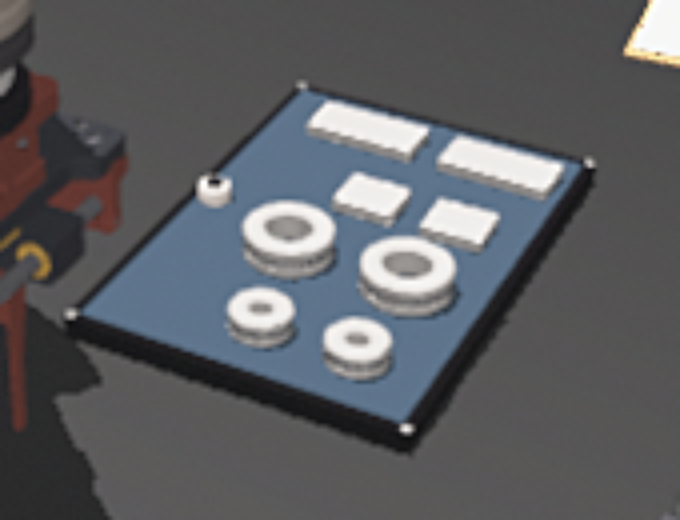

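All four gauges lie flat in front of their masters: (152,264), (183,238), (219,239) and (252,220) in the top view. The masters and sensor are where they started and the arm is clear, so I'll hand in.

```bash
python3 -c "
from cell import bot
print(bot.hand_in())"
```

```text
the job is handed in; nothing more can be done
None
```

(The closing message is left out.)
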